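Fit the cutter collar and hold the spindle lock

ROBOT

A 6-joint arm with a two-finger parallel gripper is mounted at the origin on the work surface. World frame = base frame: x ahead of the robot, y to its left, z up, the work surface at z = 0. Lengths are in m, angles in degrees, forces in N, time in s.
With the tool pointing down it reaches from about 0.25 to 0.725 m from the base axis. Payload 9.7 kg.
Tool frame: the origin (TCP) lies at the very end of the fingers, on their centre line; the grasp point (between the pads) lies 19 mm behind it (bot.hold_point_z is the distance from the TCP to the grasp point, in m); z points along the fingers, y is the line along which they close (so a half turn about z gives the same grasp; the last joint's range is limited). The gripper opens to 85 mm and grips with 20 to 120 N. Pads are 22 mm wide; open, the fingers measure 114 mm over their backs; the gripper's body (76 mm by 85 mm) begins 54 mm behind the grasp point. The pads swing forward as they close: fully open they stand 13 mm farther back than shut.
Start: joints at [64.802, 4.979, 10.078, 95.1, 0, 90], TCP at [0.234, 0.498, 0.202] pointing down, gripper open.
Joint ranges: [-179.16, 179.16], [-48.56, 103.87], [-65.8, 70.77], [-126.05, 130.52], [-82.76, 87.17], [-180, 180]. Speed limits (degrees/s): [127.2, 127.2, 147.25, 180, 180, 180].

INTERFACE

Orientations are given as [roll, pitch, yaw] about the fixed x, y, z axes, in that order (R = Rz(yaw) Ry(pitch) Rx(roll)).
In Python, from workcell import bot gives the robot as it stands.
- The arm moves only by the tool play_rows, never from a script. Its argument "targets" is a list of rows, each an object with "grip": the closure in counts, from 0 (fully open) to 255 (shut); "linear": the shift along the world's x, y, z in cm, a list of three; "delta_rot": the turn, a rotation vector about the world's x, y, z in rad, a list of three. A call has 1 to 10 rows; each row is the pose to reach, as a shift and turn from the pose commanded when the call began; what a row does not reach only later rows make up. A row lasts 1/10 s, in which the tool goes at most 50 mm and 8.59 degrees, less where a joint would pass 70% of its speed; a pose out of reach is approached as far as the arm can. A call with a gripper value outside its range is refused whole. The fingers move at their own pace and stop on an object; "force" is the grip in N (left out, the last holds). Time passes only in rows, so rows that repeat a pose let the fingers close. It gives the time, the measured TCP pose, the force, the opening and the grip force at its end, in the units of the state.
- bot.get_obs(): the state, without advancing time (a new reading comes with each control period).
- bot.camera(name): name is "scene" or "top"; returns a dict with "color" (400x640x3 uint8, red, green, blue), "range_z" (400x640 float32, m along the optical axis (not along the pixel's ray), 0 where there is no reading), "fov_y" (degrees; the focal length in pixels is half the picture's height over the tangent of half this angle, whatever the lens; pixels are square), "cx", "cy" (the principal point, pixels), "dist_coeffs" ([k1, k2, p1, p2, k3] as OpenCV has them; the pictures are not rectified), "world_to_cam" (4x4, takes a point from world to camera coordinates). Camera axes: x right, y up, looking along -z (the intrinsics and any distortion apply to the point x, -y, -z); pixel columns grow to the right and rows downward; lengths in m; the calibration is good to about 2 mm. A picture is of the moment at which its call begins.
- bot.job_done(): hands the job in; it is judged then, once.
Trained networks look in a picture, given as the dict that the camera call returned (one of the last four; its "shot" number tells which), for a name from the list of things; names that differ only in an ending like _2 or _b are one class to them, and where a whole thing is asked for, a point or a joint stands for the part that bears it (a point fixed in the world has none). Each returns a list of dicts, best first, with "conf" (0 to 1); they miss things now and then, are a little off and sometimes report something else, mostly with a low value. They report only what shows in the picture. A call takes as long as a camera call.
- bot.search_frame(picture, target): "box" ([left, top, right, bottom] in pixels, round what is visible of it).
- bot.trace(picture, target): "pixels" (400x640 bool, what is visible of it) and "box" ([left, top, right, bottom] in pixels, round what is visible of it).
- bot.pinpoint(picture, target): "pixel" ([column, row] in pixels: a listed point, or the origin of a listed thing).
The state is a dict: "time": time; "q": joint angles; "qd": joint speeds; "joint_efforts": joint torques, N m; "ee_pos": TCP position; "tcp_rot": TCP orientation; "wrist_force": force on the tool from outside, world axes, zero at the start; "torque": the same for the moment, N m; "opening": finger opening in m; "grasp_force": force on a finger pad.
Only numpy, scipy, OpenCV 4.12 (cv2) and the standard library are available. Lean on these libraries where they do the work, as an engineer would, in place of code of your own. Each camera call takes 0.05 s, during which the arm holds its last target. There are 200 camera calls.

TASK

Slide the steel collar over the key machine's upright spindle until it sits fully home on the shoulder, and let go of it. Then take the orange-handled pin out of its black holder, reach its point down through the yellow-ringed hole in the machine and press the recessed red spindle-lock button fully down, so that a colleague can tighten the nut. Finish while still gripping the pin and holding the button down, the collar still in place, and leave the other things on the bench where they are.

Things in the scene. Friction and masses are not known exactly. Their poses are not given: they have to be found in the camera images.
- machine: The fixed key machine: white slab base 200 (its x) by 340 (its y) by 60 mm high, origin at the centre of its underside, on the bench; z up. A blue motor hood covers the top from y = +70 to +170 mm (x = -80 to +80), rising to 120 mm above the bench. The upright steel spindle stands at y = -20 mm, the yellow-ringed hole is at y = -120 mm, both at x = 0. Its place and yaw (up to 0.25 rad) vary.
- seat (a point): Centre of the spindle's shoulder, where the collar's underside must come to rest, 70 mm above the bench. The shoulder is a dark disc 32 mm in diameter standing 10 mm above the slab; the spindle is 16 mm in diameter and rises 42 mm above this point, its top 6 mm tapering to 10 mm diameter.
- aperture (a point): Centre of the mouth of the round hole, 18 mm in diameter with straight upright walls, in the top of the white slab, 60 mm above the bench, with a flat yellow ring painted round it (40 mm outside diameter). The red button (15 mm diameter, flat top) lies 26 mm straight below this point when not pressed.
- lock (a joint): Travel of the recessed red spindle-lock button: 0 m as it rests, up to 0.007 m fully down (33 mm below the mouth of the hole). It has a spring: about 2.4 N starts it moving, 8 N brings it fully down, where it meets a hard stop; it springs back when let go.
- collar: Plain steel collar (spacer ring) lying flat on the bench: 40 mm outside diameter, 19 mm bore, 24 mm high, about 0.17 kg (varies), either way up alike. Origin at the centre of its underside, z along the bore.
- holder: Fixed black block 60 by 60 by 65 mm high in which the pin stands, in a 14 mm hole at its centre. Origin at the centre of its underside.
- pin: The pressing pin, standing upright in the holder, about 0.07 kg (varies). Origin at its point, 5 mm above the bench at the start; z runs up along the pin. Steel shank 8 mm in diameter and 60 mm long, then a steel flange 28 mm in diameter from 60 to 64 mm that rests on the holder's top, then a round orange handle 20 mm in diameter from 64 to 114 mm.
- cutter: Bystander: brass cutter disc 50 mm in diameter and 10 mm thick with a 24 mm hub rising to 18 mm, lying on the bench; it may change places with the collar. Origin at the centre of its underside.
- padlock: Bystander: brass padlock lying flat, 40 by 48 by 22 mm, its steel shackle to +x up to 52 mm from the origin. Origin under the centre of the brass block.
- fob: Bystander: black car key lying flat, fob 65 by 36 by 14 mm, blade to +x up to 68 mm from the origin. Origin under the centre of the fob.

How it is judged:
By the outcome, as a careful person would: the job done as asked, in the order asked, and still so for the second after the job is handed in, while the arm keeps its last pose, push and grip.
It also fails if it takes over 58 s, if anything falls off the work surface, if the arm or the gripper's body presses on something with over 40 N, if the wrist force passes 120 N, or if a joint passes its speed limit or range.

## Working session

There is one attempt and no reset: what is moved stays moved. The work goes in short steps, Python scripts to look and compute and a tool call to move; the robot and the scene stay as the last step left them, time stands still between calls to the robot, and variables do not carry over. Pictures are saved under pics/ and viewed, at most 10 in all, crops included, and the job is handed in when it is done.

Besides the shell and the picture viewer there is one more tool, called after "Call:" as a command line: name --argument value ..., lists and objects as JSON in quotes. play_rows: Moves the arm, as the interface text tells. Its arguments: {"type":"object","properties":{"targets":{"type":"array","items":{"type":"object","properties":{"grip":{"type":"number"},"linear":{"type":"array","items":{"type":"number"}},"delta_rot":{"type":"array","items":{"type":"number"}}}}},"force":{"type":"number"}},"required":["targets"]}

```bash
mkdir -p pics; ls
cat > h.py <<'E'
import numpy as np, cv2
from workcell import bot
def K(p):
    f=200/np.tan(np.radians(p["fov_y"])/2); return np.array([[f,0,p["cx"]],[0,f,p["cy"]],[0,0,1.]])
F=np.diag([1,-1,-1.])
def ray(p,uv):
    n=cv2.undistortPoints(np.array(uv,float).reshape(-1,1,2),K(p),np.array(p["dist_coeffs"],float)).reshape(-1,2)
    T=p["world_to_cam"]; R=T[:3,:3]; c=-R.T@T[:3,3]
    d=np.c_[n,np.ones(len(n))]@F@R
    return c,d
def onz(p,uv,z):
    c,d=ray(p,uv); return c+d*((z-c[2])/d[:,2])[:,None]
def cloud(p,mask):
    v,u=np.nonzero(mask&(p["range_z"]>0)); c,d=ray(p,np.c_[u,v]); return c+d*p["range_z"][v,u][:,None]
def proj(p,X):
    T=p["world_to_cam"]; x=(np.atleast_2d(X)@T[:3,:3].T+T[:3,3])@F
    return cv2.projectPoints(x,np.zeros(3),np.zeros(3),K(p),np.array(p["dist_coeffs"],float))[0].reshape(-1,2)
def save(p,n): cv2.imwrite(f"pics/{n}.png",p["color"][:,:,::-1])
E
python3 - <<'E'
from h import *
for n in("top","scene"):
    p=bot.camera(n); save(p,n+"0")
    T=p["world_to_cam"]; print(n,(-T[:3,:3].T@T[:3,3]).round(3),p["dist_coeffs"])
    for t,z in(("seat",.07),("aperture",.06),("collar",0),("holder",0),("pin",.005),("cutter",0),("machine",0),("padlock",0),("fob",0)):
        r=bot.pinpoint(p,t)[:2]
        print(t,[(round(a["conf"],2),np.round(a["pixel"]),onz(p,[a["pixel"]],z)[0].round(4)) for a in r])
    for t in("collar","pin","cutter"):
        for a in bot.trace(p,t)[:1]:
            c=cloud(p,a["pixels"]);
            if len(c): zt=np.percentile(c[:,2],95); s=c[c[:,2]>zt-.004]; print("tr",t,round(a["conf"],2),len(c),zt.round(3),np.median(c,0).round(3),s.min(0).round(3),s.max(0).round(3))
E
```

```text
pics
top [0.378 0.039 1.104] [-0.03493072  0.          0.          0.          0.        ]
seat [(0.94, array([336., 207.]), array([0.587 , 0.0095, 0.07  ])), (0.42, array([188., 196.]), array([0.6223, 0.3458, 0.07  ]))]
aperture [(0.83, array([381., 201.]), array([ 0.601 , -0.0957,  0.06  ]))]
collar [(0.73, array([492., 268.]), array([ 0.4451, -0.3569,  0.    ]))]
holder [(0.88, array([208., 282.]), array([0.4304, 0.3156, 0.    ]))]
pin [(0.5, array([204., 279.]), array([0.4355, 0.3229, 0.005 ]))]
cutter [(0.57, array([476., 217.]), array([ 0.5687, -0.3302,  0.    ]))]
machine [(0.68, array([325., 215.]), array([0.5822, 0.0339, 0.    ]))]
padlock [(0.86, array([454., 147.]), array([ 0.7449, -0.2908,  0.    ]))]
fob [(0.92, array([189., 196.]), array([0.638 , 0.3644, 0.    ]))]
tr collar 0.45 469 0.016 [0.648 0.36  0.013] [0.61  0.34  0.012] [0.705 0.385 0.021]
tr pin 0.69 148 0.12 [0.431 0.316 0.098] [0.424 0.312 0.116] [0.439 0.33  0.122]
tr cutter 0.66 331 0.019 [ 0.568 -0.326  0.01 ] [ 0.557 -0.34   0.015] [ 0.579 -0.316  0.023]
scene [ 1.064 -0.514  0.566] [-0.05517941  0.     
[... 310 characters left out ...]
    ]))]
holder [(0.52, array([341., 161.]), array([0.4358, 0.3267, 0.    ]))]
pin [(0.67, array([310., 229.]), array([0.5884, 0.0087, 0.005 ]))]
cutter [(0.61, array([183., 316.]), array([ 0.5734, -0.3294,  0.    ]))]
machine [(0.73, array([312., 228.]), array([0.5861, 0.0194, 0.    ]))]
padlock [(0.71, array([252., 355.]), array([ 0.7322, -0.3015,  0.    ]))]
fob [(0.79, array([404., 176.]), array([0.6298, 0.3723, 0.    ]))]
tr collar 0.75 364 0.025 [ 0.453 -0.361  0.02 ] [ 0.424 -0.377  0.021] [ 0.464 -0.342  0.026]
tr pin 0.55 137 0.119 [0.436 0.314 0.089] [0.424 0.31  0.115] [0.442 0.327 0.122]
tr cutter 0.65 537 0.018 [ 0.575 -0.334  0.01 ] [ 0.557 -0.342  0.014] [ 0.581 -0.32   0.02 ]
```

View pics/top0.png

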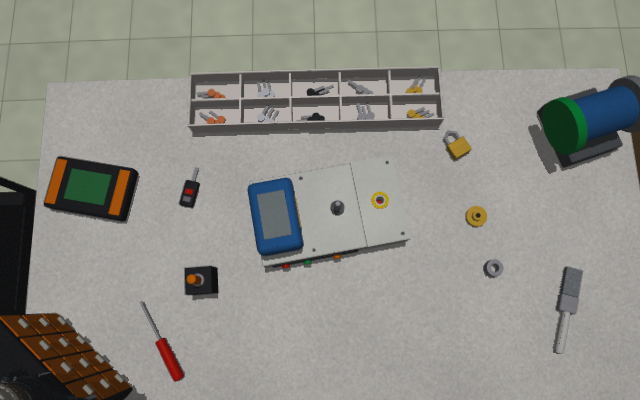

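View pics/scene0.png

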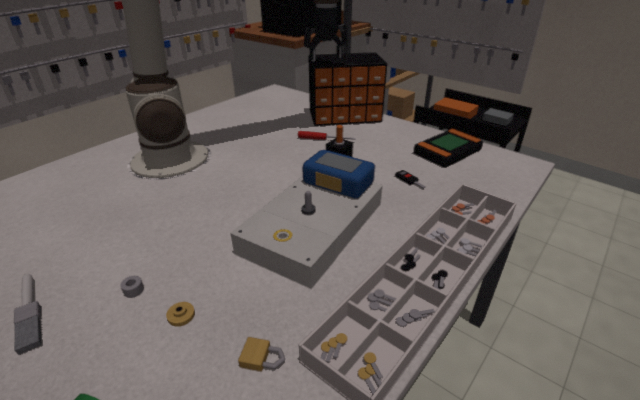

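The top view shows the collar at (493,268), the cutter at (476,216), the spindle at (337,207), the yellow ring at (380,200) and the holder and pin at (198,280). The scene view agrees: collar (131,286), ring (283,235), pin (340,140). Next I refine the positions by colour.

Run:
```python
from h import *
from scipy.optimize import least_squares
ims=[]
for n in("top","scene"):
    p=bot.camera(n); hsv=cv2.cvtColor(p["color"],cv2.COLOR_RGB2HSV).astype(int)
    H,S,V=hsv[...,0],hsv[...,1],hsv[...,2]
    def near(uv,r):
        m=np.zeros(H.shape,np.uint8); cv2.circle(m,tuple(int(x) for x in uv),r,1,-1); return m>0
    # yellow ring: convex hull ellipse
    a=proj(p,[[.605,-.096,.06]])[0]
    m=near(a,18)&(H>18)&(H<35)&(S>110); v,u=np.nonzero(m)
    X=onz(p,np.c_[u,v],.06); (cx,cy),r=cv2.minEnclosingCircle(X[:,:2].astype(np.float32))
    print(n,"ring",len(X),np.round([cx,cy,r],4))
    # collar from trace, projected silhouettes: depth points
    tr=[t for t in bot.trace(p,"collar") if onz(p,[[np.mean(t["box"][::2]),np.mean(t["box"][1::2])]],.02)[0][1]<-.2]
    if tr:
        c=cloud(p,tr[0]["pixels"]); s=c[(c[:,2]>.018)]; q,r=cv2.minEnclosingCircle(s[:,:2].astype(np.float32)); print("collar",len(s),np.round([*q,r],4))
    # dark bore / pictures
    for nm,X0 in(("collar",[.449,-.358,.024]),("spindle",[.586,.007,.09]),("holder",[.435,.32,.09])):
        u,v=proj(p,[X0])[0].round().astype(int); h=22
        cv2.imwrite(f"pics/c_{n}_{nm}.png",cv2.resize(p["color"][v-h:v+h,u-h:u+h,::-1],(260,260),interpolation=cv2.INTER_NEAREST)); ims.append(cv2.imread(f"pics/c_{n}_{nm}.png")); print(nm,"crop origin",u-h,v-h)
    m=(H<15)&(S>150)&near(proj(p,[[.435,.32,.09]])[0],22); c=cloud(p,m); s=c[c[:,2]>.112]
    print("handle",len(c),len(s),s.mean(0).round(4) if len(s) else 0)
    v,u=np.nonzero(m); print("handle px",u.min(),u.max(),v.min(),v.max())
    # slab top yaw
    P=cloud(p,np.ones(H.shape,bool)); s=P[(abs(P[:,2]-.06)<.004)&(abs(P[:,0]-.59)<.16)&(abs(P[:,1])<.22)]
    print("slab",cv2.minAreaRect(s[:,:2].astype(np.float32)))
    s=P[(P[:,2]>.078)&(np.hypot(P[:,0]-.586,P[:,1]-.007)<.03)]; print("spindle cloud",len(s),s.mean(0).round(4),s[:,2].max().round(3))
cv2.imwrite("pics/crops.png",np.vstack([np.hstack(ims[:3]),np.hstack(ims[3:])]))
```

```text
top ring 128 [ 0.6036 -0.0914  0.0198]
collar 171 [ 0.446  -0.3548  0.0206]
collar crop origin 474 243
spindle crop origin 315 184
holder crop origin 173 256
handle 80 31 [0.4297 0.3222 0.1178]
handle px 186 200 274 283
slab ((0.5843369960784912, 0.02626083791255951), (0.20080307126045227, 0.3403151333332062), 9.20571517944336)
spindle cloud 56 [0.5848 0.007  0.104 ] 0.117
scene ring 88 [ 0.6025 -0.0931  0.0194]
collar 226 [ 0.4451 -0.3591  0.0206]
collar crop origin 109 261
spindle crop origin 286 177
holder crop origin 318 113
handle 353 21 [0.4333 0.3158 0.1169]
handle px 318 357 113 154
slab ((0.5845035314559937, 0.023434877395629883), (0.20210887491703033, 0.34087035059928894), 9.12822151184082)
spindle cloud 101 [0.5913 0.0015 0.0971] 0.112
```

View pics/crops.png

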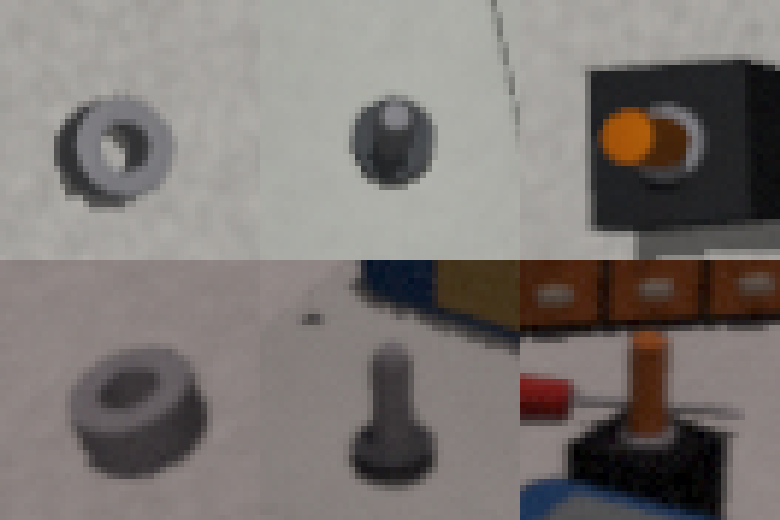

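The crops confirm the refined positions: collar about (.4455,-.357), seat (.5875,.006), hole (.6035,-.0925), pin about (.431,.318). Now I move.

Run:
```python
from h import *
o=bot.get_obs(); print(o["tcp_rot"],o["q"],o["time"],o["ee_pos"],bot.hold_point_z)
p=bot.camera("top"); print(onz(p,[[191.1,279.2]],.119), onz(p,[[173+152/5.91-.0,256+37/5.91]],.024))
print(onz(p,[[474+125/5.91,243+146/5.91],[473.5+125/5.91,242.5+146/5.91]],.024))
```

```text
[-1.79998067e+02  1.17013976e-03  1.54803170e+02] [ 6.48035102e+01  4.97983445e+00  1.00765708e+01  9.50986695e+01
 -1.17012828e-03  9.00003403e+01] 1.5 [0.23415097 0.4976602  0.20186044] 0.0187
[[0.43038442 0.32053851 0.119     ]] [[0.47413385 0.33094063 0.024     ]]
[[ 0.44311613 -0.35654579  0.024     ]
 [ 0.44430282 -0.35548644  0.024     ]]
```

Call:
play_rows --targets '[{"grip": 0,"linear": [2,-5,0]},{"grip": 0,"linear": [3,-9.5,0]},{"grip": 0,"linear": [4,-14,0]},{"grip": 0,"linear": [5,-18.5,0]},{"grip": 0,"linear": [6,-23,0]},{"grip": 0,"linear": [7,-27.5,0]},{"grip": 0,"linear": [8,-32,0]},{"grip": 0,"linear": [9,-36.5,0]},{"grip": 0,"linear": [10,-41,0]},{"grip": 0,"linear": [11,-45.5,0]}]' --force 40

```text
validation failed for argument at $.ta...
```

Call:
play_rows --targets '[{"grip": 0,"linear": [2,-4.5,0],"delta_rot": [0,0,-0.1]},{"grip": 0,"linear": [4,-9,0],"delta_rot": [0,0,-0.2]},{"grip": 0,"linear": [5,-13.5,0],"delta_rot": [0,0,-0.3]},{"grip": 0,"linear": [6,-18,0],"delta_rot": [0,0,-0.4]},{"grip": 0,"linear": [7,-22.5,0],"delta_rot": [0,0,-0.5]},{"grip": 0,"linear": [8,-27,0],"delta_rot": [0,0,-0.6]},{"grip": 0,"linear": [9,-31.5,0],"delta_rot": [0,0,-0.7]},{"grip": 0,"linear": [10,-36,0],"delta_rot": [0,0,-0.8]},{"grip": 0,"linear": [11,-40.5,0],"delta_rot": [0,0,-0.9]},{"grip": 0,"linear": [12,-45,0],"delta_rot": [0,0,-0.974]}]' --force 40

```text
time: 2.55
ee_pos: [0.3542, 0.0459, 0.2022]
tcp_rot: [179.9, 0.0, 98.8]
wrist_force: [0.6, 0.0, 0.6]
opening: 0.0852
grasp_force: 0.0
```

Next target is (.445,-.3565), so the remaining shift is x +9.1 and y -40.4 cm.

Call:
play_rows --targets '[{"grip": 0,"linear": [1,-4.5,0],"delta_rot": [0,0,0]},{"grip": 0,"linear": [2,-9,0],"delta_rot": [0,0,0]},{"grip": 0,"linear": [3,-13.5,0],"delta_rot": [0,0,0]},{"grip": 0,"linear": [4,-18,0],"delta_rot": [0,0,0]},{"grip": 0,"linear": [5,-22.5,0],"delta_rot": [0,0,0]},{"grip": 0,"linear": [6,-27,-1],"delta_rot": [0,0,0]},{"grip": 0,"linear": [7,-31.5,-3],"delta_rot": [0,0,0]},{"grip": 0,"linear": [8,-36,-6],"delta_rot": [0,0,0]},{"grip": 0,"linear": [9.1,-40.3,-9],"delta_rot": [0,0,0]},{"grip": 0,"linear": [9.1,-40.3,-12],"delta_rot": [0,0,0]}]'

```text
time: 3.55
ee_pos: [0.4457, -0.3592, 0.0807]
tcp_rot: [180.0, 0.1, 98.8]
wrist_force: [-0.4, 1.6, 0.1]
opening: 0.0857
grasp_force: 0.0
```

Run:
```python
from h import *
p=bot.camera("scene"); o=bot.get_obs(); print(o["q"].round(1) if hasattr(o["q"],"round") else o["q"])
u,v=proj(p,[[.445,-.357,.04]])[0].round().astype(int);h=70
u0=max(u-h,0);v0=max(v-h,0)
cv2.imwrite("pics/g1.png",cv2.resize(p["color"][v0:v+h,u0:u+h,::-1],None,fx=4,fy=4)); print(u0,v0)
p=bot.camera("top");u,v=proj(p,[[.445,-.357,.04]])[0].round().astype(int);print(u,v)
for t in bot.trace(p,"collar")[:2]: print(t["conf"],t["box"])
```

```text
[-38.8   7.4  -1.4  81.6  -0.   42.3]
59 206
498 266
0.6 [485.4, 259.2, 502.4, 277.4]
```

View pics/g1.png

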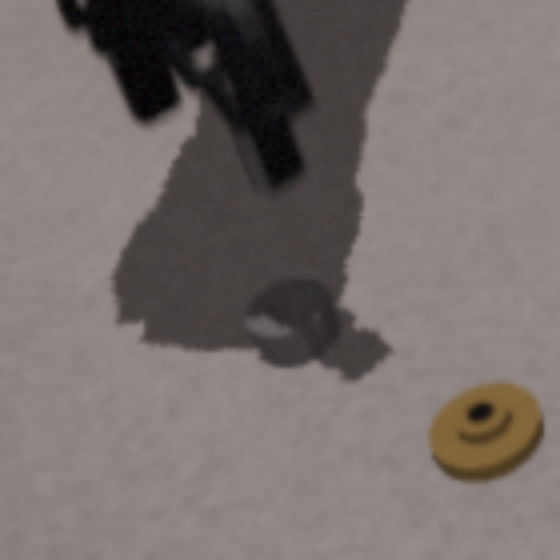

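The picture shows the collar at about (132,286), in the gripper's shadow, with the fingers above it and to either side. Descending.

Call:
play_rows --targets '[{"grip": 0,"linear": [0,0.1,-3],"delta_rot": [0,0,0]},{"grip": 0,"linear": [0,0.1,-6],"delta_rot": [0,0,0]},{"grip": 0,"linear": [0,0.1,-7.5],"delta_rot": [0,0,0]},{"grip": 0,"linear": [0,0.1,-8.0],"delta_rot": [0,0,0]},{"grip": 0,"linear": [0,0.1,-8.0],"delta_rot": [0,0,0]},{"grip": 255,"linear": [0,0.1,-8.0],"delta_rot": [0,0,0]},{"grip": 255,"linear": [0,0.1,-8.0],"delta_rot": [0,0,0]},{"grip": 255,"linear": [0,0.1,-8.0],"delta_rot": [0,0,0]},{"grip": 255,"linear": [0,0.1,-8.0],"delta_rot": [0,0,0]},{"grip": 255,"linear": [0,0.1,-8.0],"delta_rot": [0,0,0]}]'

```text
time: 4.7
ee_pos: [0.4452, -0.3544, 0.0021]
tcp_rot: [180.0, 0.0, 99.0]
wrist_force: [0.4, 0.3, -0.5]
opening: 0.0122
grasp_force: 0.0
```

Call:
play_rows --targets '[{"grip": 255,"linear": [0,0,0],"delta_rot": [0,0,0]},{"grip": 255,"linear": [0,0,0],"delta_rot": [0,0,0]},{"grip": 255,"linear": [0,0,0],"delta_rot": [0,0,0]},{"grip": 255,"linear": [0,0,2],"delta_rot": [0,0,0]},{"grip": 255,"linear": [0,0,6],"delta_rot": [0,0,0]},{"grip": 255,"linear": [0,0,10],"delta_rot": [0,0,0]},{"grip": 255,"linear": [0,0,14],"delta_rot": [0,0,0]},{"grip": 255,"linear": [0,0,14],"delta_rot": [0,0,0]}]'

```text
time: 5.5
ee_pos: [0.4469, -0.3558, 0.148]
tcp_rot: [179.7, 0.4, 99.0]
wrist_force: [-0.7, 0.2, 0.2]
opening: 0.0001
grasp_force: 0.0
```

Run:
```python
from h import *
o=bot.get_obs(); print(o["ee_pos"],o["wrist_force"],o["opening"])
p=bot.camera("scene")
u,v=proj(p,[o["ee_pos"]])[0].round().astype(int);h=60
u0=max(u-h,0);v0=max(v-h,0)
cv2.imwrite("pics/g2.png",cv2.resize(p["color"][v0:v+h,u0:u+h,::-1],None,fx=4,fy=4)); print(u0,v0,u,v)
for n in("top","scene"):
    p=bot.camera(n)
    for t in bot.trace(p,"collar")[:2]:
        c=cloud(p,t["pixels"]); c=c[np.linalg.norm(c-o["ee_pos"],axis=1)<.06]
        print(n,t["conf"],t["box"],len(c),c.min(0).round(3) if len(c) else 0,c.max(0).round(3) if len(c) else 0)
```

```text
[ 0.44692584 -0.35579072  0.14800033] [-0.67098182  0.24338023  0.20038023] 5.877584923674547e-05
52 173 112 233
top 0.7 [465.2, 208.3, 485.5, 225.5] 0 0 0
top 0.59 [483.9, 258.7, 502.7, 275.8] 0 0 0
scene 0.84 [119.1, 277.6, 145.3, 296.9] 0 0 0
```

View pics/g2.png

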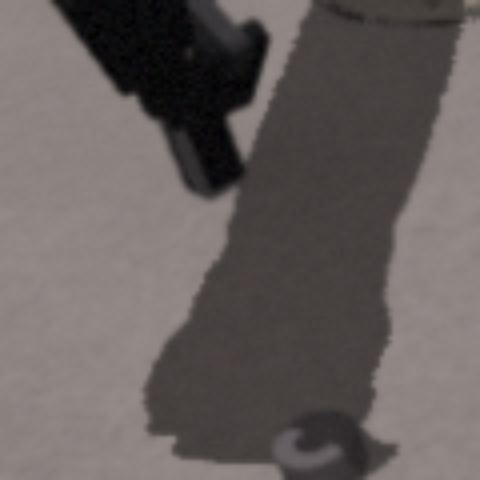

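The fingers closed on nothing: the collar is untouched at (132,287), and the visible fingertip at (105,220) does not match its predicted pixel (112,233). I check the gripper against the depth data.

Run:
```python
from h import *
o=bot.get_obs(); e=o["ee_pos"]; print(e,o["q"],o["tcp_rot"])
for n in("scene","top"):
    p=bot.camera(n)
    c=cloud(p,np.ones((400,640),bool)); T=p["world_to_cam"]
    c=c[(np.hypot(c[:,0]-e[0],c[:,1]-e[1])<.1)&(c[:,2]>.06)]
    print(n,len(c))
    for z in np.arange(.1,.34,.02):
        s=c[(c[:,2]>=z)&(c[:,2]<z+.02)]
        if len(s)>3: print(z.round(2),len(s),np.percentile(s,3,axis=0).round(3)[:2],np.percentile(s,97,axis=0).round(3)[:2])
    P=cloud(p,np.ones((400,640),bool)); b=P[(abs(P[:,0]-.45)<.25)&(abs(P[:,1]+.3)<.2)&(P[:,2]<.05)]; print("bench z",np.median(b[:,2]))
    for t in bot.trace(p,"collar"):
        s=cloud(p,t["pixels"]); s=s[(s[:,2]>.015)&(s[:,0]<.5)&(s[:,1]<-.2)]
        if len(s)>20: print("collar",cv2.minEnclosingCircle(s[:,:2].astype(np.float32)),np.percentile(s[:,2],90))
```

```text
[ 0.44461531 -0.35391687  0.14023935] [-3.85201602e+01  6.80849338e+00  5.23058752e+00  8.85623223e+01
  2.30615302e-04  4.24864713e+01] [-1.79905458e+02 -1.03565145e-01  9.89932828e+01]
scene 14058
0.16 53 [ 0.443 -0.366] [ 0.459 -0.344]
0.18 165 [ 0.442 -0.367] [ 0.461 -0.346]
0.2 145 [ 0.424 -0.37 ] [ 0.477 -0.343]
0.22 314 [ 0.409 -0.373] [ 0.493 -0.339]
0.24 455 [ 0.395 -0.375] [ 0.506 -0.336]
0.26 532 [ 0.396 -0.376] [ 0.504 -0.339]
0.28 296 [ 0.455 -0.384] [ 0.486 -0.338]
0.3 681 [ 0.451 -0.392] [ 0.484 -0.325]
0.32 727 [ 0.45  -0.392] [ 0.483 -0.326]
bench z -0.0003348948133436447
collar ((0.44447940587997437, -0.3577328622341156), 0.020730216056108475) 0.024637368196007616
top 7904
0.16 14 [ 0.437 -0.35 ] [ 0.457 -0.342]
0.18 55 [ 0.433 -0.347] [ 0.458 -0.342]
0.2 76 [ 0.418 -0.356] [ 0.469 -0.338]
0.22 216 [ 0.404 -0.36 ] [ 0.484 -0.335]
0.24 274 [ 0.387 -0.361] [ 0.505 -0.333]
0.26 290 [ 0.388 -0.372] [ 0.503 -0.332]
0.28 54 [ 0.406 -0.366] [ 0.486 -0.322]
0.3 208 [ 0.411 -0.343] [ 0.475 -0.315]
0.32 240 [ 0.41  -0.347] [ 0.477 -0.315]
bench z -0.00112257205737043
collar ((0.44509461522102356, -0.35464319586753845), 0.02002037689089775) 0.025078739058663382
```

Run:
```python
from h import *
o=bot.get_obs(); e=o["ee_pos"]; print(e,o["time"])
for n in("scene","top"):
    p=bot.camera(n); c=cloud(p,np.ones((400,640),bool))
    c=c[(np.hypot(c[:,0]-e[0],c[:,1]-e[1])<.03)&(c[:,2]>.06)]
    print(n,np.sort(c[:,2])[[0,3,8,15,30]].round(4))
p=bot.camera("scene")
for z in(.14,.15,.16,.165,.17): print(z,proj(p,[[.4446,-.3539,z]])[0].round(1))
u,v=112,225
cv2.imwrite("pics/g3.png",cv2.resize(p["color"][v-30:v+30,u-40:u+40,::-1],None,fx=9,fy=9,interpolation=cv2.INTER_NEAREST))
```

```text
[ 0.44481931 -0.35409168  0.14092502] 5.95
scene [0.1695 0.1705 0.1725 0.175  0.1777]
top [0.1703 0.1749 0.1778 0.1807 0.1862]
0.14 [113.7 235. ]
0.15 [112.  230.6]
0.16 [110.2 226.2]
0.165 [109.3 223.9]
0.17 [108.4 221.6]
```

View pics/g3.png

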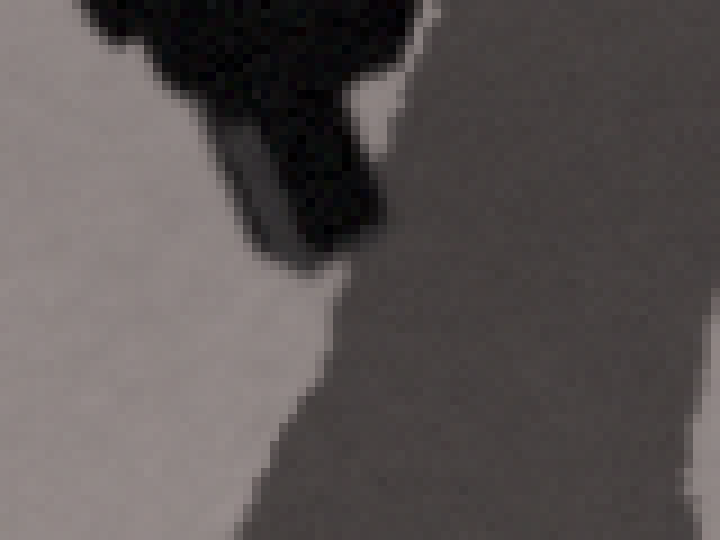

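The visible fingertips at (106,223) correspond to z≈.167 while the reported TCP is .141. So the tips sit about 25 mm above the reported TCP, and I'll go down by the visible tips, watching the force.

Call:
play_rows --targets '[{"grip": 0,"linear": [0,-0.2,0],"delta_rot": [0,0,0]},{"grip": 0,"linear": [0,-0.2,-2],"delta_rot": [0,0,0]},{"grip": 0,"linear": [0,-0.2,-5],"delta_rot": [0,0,0]},{"grip": 0,"linear": [0,-0.2,-8],"delta_rot": [0,0,0]},{"grip": 0,"linear": [0,-0.2,-11],"delta_rot": [0,0,0]},{"grip": 0,"linear": [0,-0.2,-13],"delta_rot": [0,0,0]},{"grip": 0,"linear": [0,-0.2,-14.5],"delta_rot": [0,0,0]},{"grip": 0,"linear": [0,-0.2,-15.5],"delta_rot": [0,0,0]},{"grip": 0,"linear": [0,-0.2,-15.9],"delta_rot": [0,0,0]},{"grip": 0,"linear": [0,-0.2,-15.9],"delta_rot": [0,0,0]}]'

```text
time: 7.1
ee_pos: [0.4453, -0.3564, -0.017]
tcp_rot: [180.0, 0.0, 99.0]
wrist_force: [-0.6, 0.4, -0.3]
opening: 0.0855
grasp_force: 0.0
```

Call:
play_rows --targets '[{"grip": 255,"linear": [0,0,0],"delta_rot": [0,0,0]},{"grip": 255,"linear": [0,0,0],"delta_rot": [0,0,0]},{"grip": 255,"linear": [0,0,0],"delta_rot": [0,0,0]},{"grip": 255,"linear": [0,0,0],"delta_rot": [0,0,0]},{"grip": 255,"linear": [0,0,0],"delta_rot": [0,0,0]},{"grip": 255,"linear": [0,0,0],"delta_rot": [0,0,0]}]'

```text
time: 7.7
ee_pos: [0.4453, -0.3567, -0.016]
tcp_rot: [180.0, 0.1, 99.0]
wrist_force: [-1.8, 0.4, 5.9]
opening: 0.0383
grasp_force: 39.5
```

Call:
play_rows --targets '[{"grip": 255,"linear": [0,0,1],"delta_rot": [0,0,0]},{"grip": 255,"linear": [0,0,4],"delta_rot": [0,0,0]},{"grip": 255,"linear": [0,0,8],"delta_rot": [0,0,0]},{"grip": 255,"linear": [1,2.5,12],"delta_rot": [0,0,0]},{"grip": 255,"linear": [2.5,6.4,14.7],"delta_rot": [0,0,0]},{"grip": 255,"linear": [4,10.2,14.7],"delta_rot": [0,0,0]},{"grip": 255,"linear": [5.5,14,14.7],"delta_rot": [0,0,0]},{"grip": 255,"linear": [7,17.9,14.7],"delta_rot": [0,0,0]},{"grip": 255,"linear": [8.5,21.7,14.7],"delta_rot": [0,0,0]},{"grip": 255,"linear": [10,25.5,14.7],"delta_rot": [0,0,0]}]'

```text
time: 8.7
ee_pos: [0.5455, -0.0997, 0.1306]
tcp_rot: [180.0, 0.0, 99.0]
wrist_force: [1.0, 0.3, -2.9]
opening: 0.0378
grasp_force: 40.6
```

Call:
play_rows --targets '[{"grip": 255,"linear": [1.2,3.2,0],"delta_rot": [0,0,0]},{"grip": 255,"linear": [2.4,6.3,0],"delta_rot": [0,0,0]},{"grip": 255,"linear": [3.5,8.8,0],"delta_rot": [0,0,0]},{"grip": 255,"linear": [4.2,10.7,0],"delta_rot": [0,0,0]},{"grip": 255,"linear": [4.2,10.7,0],"delta_rot": [0,0,0]},{"grip": 255,"linear": [4.2,10.7,0],"delta_rot": [0,0,0]}]'

```text
time: 9.3
ee_pos: [0.5871, 0.0058, 0.1301]
tcp_rot: [-180.0, 0.0, 99.1]
wrist_force: [0.2, -0.5, -2.1]
opening: 0.0379
grasp_force: 40.6
```

Run:
```python
from h import *
o=bot.get_obs(); e=o["ee_pos"]; print(e,o["wrist_force"],o["opening"],o["grasp_force"])
p=bot.camera("scene"); cc=e+[0,0,.016]
for t in bot.trace(p,"collar")[:2]:
    c=cloud(p,t["pixels"]); print(t["conf"],t["box"],len(c),np.percentile(c,3,axis=0).round(3),np.percentile(c,97,axis=0).round(3))
print("expect collar bottom",proj(p,[cc])[0],"spindle top",proj(p,[[.5875,.006,.112]])[0])
u,v=proj(p,[cc])[0].round().astype(int)
cv2.imwrite("pics/s1.png",cv2.resize(p["color"][v-40:v+50,u-60:u+60,::-1],None,fx=6,fy=6,interpolation=cv2.INTER_CUBIC)); print(u-60,v-40)
```

```text
[0.58706106 0.00583761 0.13013275] [ 0.23674844 -0.5351873  -2.11793133] 0.0379398247576944 40.6185058504343
expect collar bottom [307.32578262 177.81475994] spindle top [307.92285828 191.29155592]
247 138
```

View pics/s1.png

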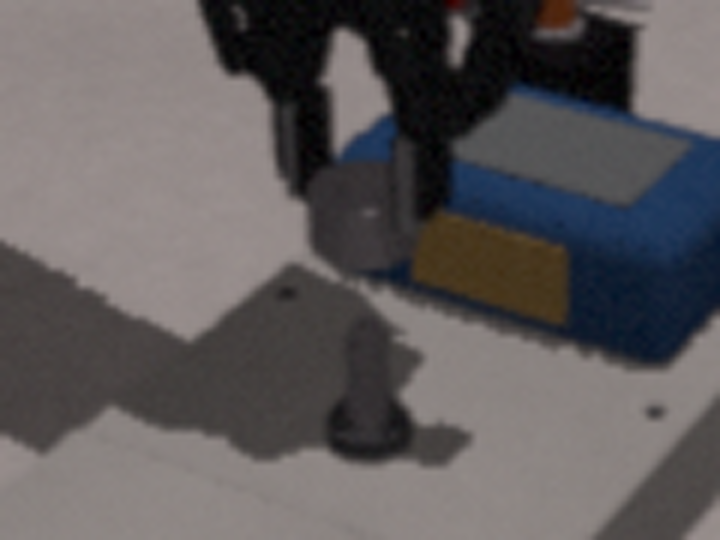

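The collar is held level at about (307,178), right above the spindle (309,192). Lowering.

Call:
play_rows --targets '[{"grip": 255,"linear": [0,0,-1],"delta_rot": [0,0,0]},{"grip": 255,"linear": [0,0,-2],"delta_rot": [0,0,0]},{"grip": 255,"linear": [0,0,-3],"delta_rot": [0,0,0]},{"grip": 255,"linear": [0,0,-3.5],"delta_rot": [0,0,0]},{"grip": 255,"linear": [0,0,-4],"delta_rot": [0,0,0]},{"grip": 255,"linear": [0,0,-4.3],"delta_rot": [0,0,0]},{"grip": 255,"linear": [0,0,-4.3],"delta_rot": [0,0,0]}]'

```text
time: 10.1
ee_pos: [0.587, 0.0057, 0.0865]
tcp_rot: [-180.0, -0.0, 99.0]
wrist_force: [-0.5, -0.6, -1.4]
opening: 0.0377
grasp_force: 40.6
```

Call:
play_rows --targets '[{"grip": 255,"linear": [0,0,-0.4],"delta_rot": [0,0,0]},{"grip": 255,"linear": [0,0,-0.8],"delta_rot": [0,0,0]},{"grip": 255,"linear": [0,0,-1.2],"delta_rot": [0,0,0]},{"grip": 255,"linear": [0,0,-1.6],"delta_rot": [0,0,0]},{"grip": 255,"linear": [0,0,-1.6],"delta_rot": [0,0,0]}]'

```text
time: 10.6
ee_pos: [0.5868, 0.0057, 0.0701]
tcp_rot: [-179.9, -0.0, 99.0]
wrist_force: [0.1, -0.4, -1.6]
opening: 0.0379
grasp_force: 40.6
```

Call:
play_rows --targets '[{"grip": 255,"linear": [0,0,-0.4],"delta_rot": [0,0,0]},{"grip": 255,"linear": [0,0,-0.8],"delta_rot": [0,0,0]},{"grip": 255,"linear": [0,0,-1.1],"delta_rot": [0,0,0]},{"grip": 255,"linear": [0,0,-1.4],"delta_rot": [0,0,0]},{"grip": 255,"linear": [0,0,-1.5],"delta_rot": [0,0,0]},{"grip": 255,"linear": [0,0,-1.5],"delta_rot": [0,0,0]}]'

```text
time: 11.2
ee_pos: [0.5871, 0.0057, 0.0557]
tcp_rot: [-180.0, -0.0, 99.0]
wrist_force: [-0.6, -0.1, -0.9]
opening: 0.0381
grasp_force: 40.6
```

Call:
play_rows --targets '[{"grip": 255,"linear": [0,0,-0.1],"delta_rot": [0,0,0]},{"grip": 255,"linear": [0,0,-0.2],"delta_rot": [0,0,0]},{"grip": 255,"linear": [0,0,-0.2],"delta_rot": [0,0,0]}]'

```text
time: 11.5
ee_pos: [0.5873, 0.0057, 0.0541]
tcp_rot: [180.0, 0.0, 99.0]
wrist_force: [-0.0, 0.8, -0.8]
opening: 0.038
grasp_force: 40.7
```

Call:
play_rows --targets '[{"grip": 255,"linear": [0,0,-0.1],"delta_rot": [0,0,0]},{"grip": 255,"linear": [0,0,-0.2],"delta_rot": [0,0,0]},{"grip": 255,"linear": [0,0,-0.2],"delta_rot": [0,0,0]}]'

```text
time: 11.8
ee_pos: [0.5874, 0.0057, 0.0539]
tcp_rot: [179.9, 0.0, 99.0]
wrist_force: [-5.6, -0.2, 12.8]
opening: 0.0379
grasp_force: 41.9
```

Contact at the expected height, about 13 N. Release and lift.

Call:
play_rows --targets '[{"grip": 0,"linear": [0,0,0.1],"delta_rot": [0,0,0]},{"grip": 0,"linear": [0,0,0.1],"delta_rot": [0,0,0]},{"grip": 0,"linear": [0,0,0.1],"delta_rot": [0,0,0]},{"grip": 0,"linear": [0,0,0.1],"delta_rot": [0,0,0]},{"grip": 0,"linear": [0,0,0.1],"delta_rot": [0,0,0]},{"grip": 0,"linear": [0,0,2],"delta_rot": [0,0,0]},{"grip": 0,"linear": [0,0,5],"delta_rot": [0,0,0]},{"grip": 0,"linear": [0,0,8.5],"delta_rot": [0,0,0]},{"grip": 0,"linear": [0,0,12],"delta_rot": [0,0,0]},{"grip": 0,"linear": [-1.5,3,12],"delta_rot": [0,0,0]}]'

```text
time: 12.8
ee_pos: [0.5748, 0.034, 0.1767]
tcp_rot: [179.6, 0.1, 98.8]
wrist_force: [-0.0, -0.3, -0.1]
opening: 0.0853
grasp_force: 0.0
```

Call:
play_rows --targets '[{"grip": 0,"linear": [-2,4,0],"delta_rot": [0,0,0]},{"grip": 0,"linear": [-4,8,0],"delta_rot": [0,0,0]},{"grip": 0,"linear": [-6,12,0],"delta_rot": [0,0,0]},{"grip": 0,"linear": [-8,16,0],"delta_rot": [0,0,0]},{"grip": 0,"linear": [-10,20,0],"delta_rot": [0,0,0]},{"grip": 0,"linear": [-12,24,0],"delta_rot": [0,0,0]},{"grip": 0,"linear": [-13.5,27,0],"delta_rot": [0,0,0]},{"grip": 0,"linear": [-14.2,28.3,0],"delta_rot": [0,0,0]},{"grip": 0,"linear": [-14.2,28.3,0],"delta_rot": [0,0,0]},{"grip": 0,"linear": [-14.2,28.3,0],"delta_rot": [0,0,0]}]'

```text
time: 13.8
ee_pos: [0.4304, 0.3182, 0.1718]
tcp_rot: [-180.0, 0.0, 99.0]
wrist_force: [1.2, 0.3, 1.0]
opening: 0.0855
grasp_force: 0.0
```

Run:
```python
from h import *
o=bot.get_obs(); e=o["ee_pos"]; print(e,o["wrist_force"],o["opening"])
p=bot.camera("scene")
a=cv2.resize(p["color"][150:240,250:370,::-1],None,fx=4,fy=4,interpolation=cv2.INTER_CUBIC)
u,v=proj(p,[[.4305,.3185,.12]])[0].round().astype(int)
b=cv2.resize(p["color"][v-55:v+35,u-35:u+35,::-1],None,fx=4,fy=4,interpolation=cv2.INTER_CUBIC); print(u-35,v-55)
cv2.imwrite("pics/pp.png",np.hstack([a,b]))
for n in("top","scene"):
    q=bot.camera(n); H,S,V=np.moveaxis(cv2.cvtColor(q["color"],cv2.COLOR_RGB2HSV).astype(int),2,0)
    c=cloud(q,np.ones((400,640),bool)); d=np.hypot(c[:,0]-.5872,c[:,1]-.006)
    s=c[(d>.011)&(d<.03)&(c[:,2]>.078)]; print(n,"collar top",np.percentile(s[:,2],[50,80,90]).round(4))
```

```text
[0.43042657 0.31821454 0.17182038] [1.16787937 0.25975193 1.01830856] 0.08547396691786394
304 70
top collar top [0.0929 0.0945 0.0955]
scene collar top [0.0911 0.0935 0.094 ]
```

View pics/pp.png

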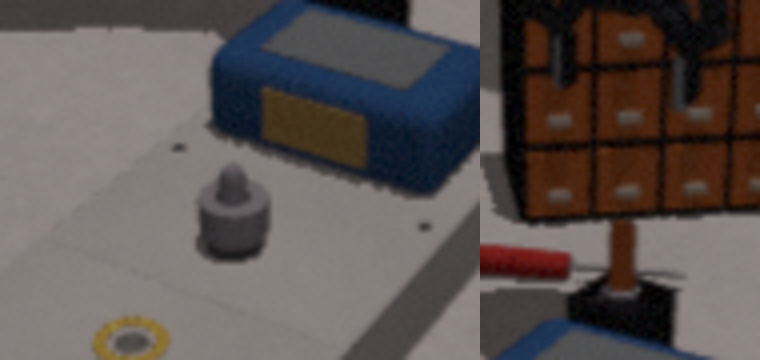

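The collar is seated, with its top at 94 mm as expected, and the open fingers (about (325,90) and (355,95)) straddle the handle at (340,133). Lowering onto the handle.

Call:
play_rows --targets '[{"grip": 0,"linear": [0,0,-3],"delta_rot": [0,0,0]},{"grip": 0,"linear": [0,0,-6],"delta_rot": [0,0,0]},{"grip": 0,"linear": [0,0,-9],"delta_rot": [0,0,0]},{"grip": 0,"linear": [0,0,-11],"delta_rot": [0,0,0]},{"grip": 0,"linear": [0,0,-12.2],"delta_rot": [0,0,0]},{"grip": 0,"linear": [0,0,-12.2],"delta_rot": [0,0,0]}]' --force 60

```text
time: 14.55
ee_pos: [0.4299, 0.3175, 0.0485]
tcp_rot: [-179.9, 0.1, 98.9]
wrist_force: [-0.8, 0.4, -0.1]
opening: 0.0852
grasp_force: 0.0
```

Call:
play_rows --targets '[{"grip": 255,"linear": [0,0,0],"delta_rot": [0,0,0]},{"grip": 255,"linear": [0,0,0],"delta_rot": [0,0,0]},{"grip": 255,"linear": [0,0,0],"delta_rot": [0,0,0]},{"grip": 255,"linear": [0,0,0],"delta_rot": [0,0,0]},{"grip": 255,"linear": [0,0,0],"delta_rot": [0,0,0]},{"grip": 255,"linear": [0,0,0],"delta_rot": [0,0,0]},{"grip": 255,"linear": [0,0,0],"delta_rot": [0,0,0]},{"grip": 255,"linear": [0,0,0],"delta_rot": [0,0,0]}]'

```text
time: 15.35
ee_pos: [0.4304, 0.3189, 0.0505]
tcp_rot: [179.9, -0.0, 99.0]
wrist_force: [-0.2, -0.1, 4.8]
opening: 0.0184
grasp_force: 58.4
```

Call:
play_rows --targets '[{"grip": 255,"linear": [0,0,1],"delta_rot": [0,0,0]},{"grip": 255,"linear": [0,0,3],"delta_rot": [0,0,0]},{"grip": 255,"linear": [0,0,6],"delta_rot": [0,0,0]},{"grip": 255,"linear": [0,0,9],"delta_rot": [0,0,0]},{"grip": 255,"linear": [0,0,12],"delta_rot": [0,0,0]},{"grip": 255,"linear": [0,0,14.5],"delta_rot": [0,0,0]},{"grip": 255,"linear": [1.5,-3.5,14.5],"delta_rot": [0,0,0]},{"grip": 255,"linear": [3,-7.1,14.5],"delta_rot": [0,0,0]},{"grip": 255,"linear": [4.5,-10.7,14.5],"delta_rot": [0,0,0]},{"grip": 255,"linear": [6,-14.2,14.5],"delta_rot": [0,0,0]}]'

```text
time: 16.35
ee_pos: [0.4904, 0.1753, 0.1953]
tcp_rot: [180.0, 0.0, 99.0]
wrist_force: [1.7, 0.6, -0.8]
opening: 0.0184
grasp_force: 58.6
```

Call:
play_rows --targets '[{"grip": 255,"linear": [1.5,-3.6,0],"delta_rot": [0,0,0]},{"grip": 255,"linear": [3,-7.1,0],"delta_rot": [0,0,0]},{"grip": 255,"linear": [4.5,-10.7,0],"delta_rot": [0,0,0]},{"grip": 255,"linear": [6,-14.3,0],"delta_rot": [0,0,0]},{"grip": 255,"linear": [7.5,-17.8,0],"delta_rot": [0,0,0]},{"grip": 255,"linear": [9,-21.4,0],"delta_rot": [0,0,0]},{"grip": 255,"linear": [10.5,-25,-1],"delta_rot": [0,0,0]},{"grip": 255,"linear": [11.3,-26.9,-3],"delta_rot": [0,0,0]},{"grip": 255,"linear": [11.3,-26.9,-6],"delta_rot": [0,0,0]},{"grip": 255,"linear": [11.3,-26.9,-6],"delta_rot": [0,0,0]}]'

```text
time: 17.35
ee_pos: [0.6012, -0.0928, 0.1307]
tcp_rot: [-179.6, -0.1, 98.9]
wrist_force: [0.1, -0.0, -1.8]
opening: 0.0187
grasp_force: 58.7
```

Run:
```python
from h import *
o=bot.get_obs(); e=o["ee_pos"]; print(e,o["wrist_force"],o["opening"],o["grasp_force"])
p=bot.camera("scene"); print("tip exp",proj(p,[e-[0,0,.0455]])[0],"hole",proj(p,[[.6035,-.0925,.06]])[0])
a=cv2.resize(p["color"][150:260,225:345,::-1],None,fx=5,fy=5,interpolation=cv2.INTER_CUBIC)
cv2.imwrite("pics/p2.png",a)
```

```text
[ 0.6012283  -0.09278682  0.13072623] [ 0.06923196 -0.02789195 -1.76845751] 0.01866933221899116 58.72236728668213
tip exp [281.17085405 224.83025554] hole [282.82957161 234.787002  ]
```

View pics/p2.png

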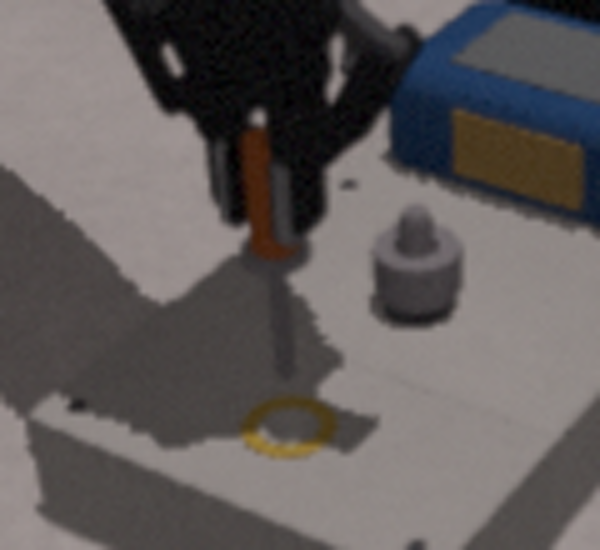

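The pin tip at (282,225) is aligned above the ring centre at (283,235), and the collar is home. Descending into the hole.

Call:
play_rows --targets '[{"grip": 255,"linear": [0,0,0],"delta_rot": [0,0,0]},{"grip": 255,"linear": [0,0,-1],"delta_rot": [0,0,0]},{"grip": 255,"linear": [0,0,-2],"delta_rot": [0,0,0]},{"grip": 255,"linear": [0,0,-3],"delta_rot": [0,0,0]},{"grip": 255,"linear": [0,0,-4],"delta_rot": [0,0,0]},{"grip": 255,"linear": [0,0,-4.6],"delta_rot": [0,0,0]},{"grip": 255,"linear": [0,0,-4.6],"delta_rot": [0,0,0]}]'

```text
time: 18.1
ee_pos: [0.6025, -0.0922, 0.0875]
tcp_rot: [-179.9, -0.0, 99.0]
wrist_force: [0.5, 0.5, -0.7]
opening: 0.0188
grasp_force: 58.7
```

Command z is about 0.0885; the button should start near 0.080 and bottom out near 0.0725.

Call:
play_rows --targets '[{"grip": 255,"linear": [0,0,-0.4],"delta_rot": [0,0,0]},{"grip": 255,"linear": [0,0,-0.8],"delta_rot": [0,0,0]},{"grip": 255,"linear": [0,0,-1.1],"delta_rot": [0,0,0]},{"grip": 255,"linear": [0,0,-1.1],"delta_rot": [0,0,0]}]'

```text
time: 18.5
ee_pos: [0.6033, -0.0924, 0.078]
tcp_rot: [180.0, 0.0, 99.0]
wrist_force: [-0.7, -0.0, 3.0]
opening: 0.0186
grasp_force: 59.1
```

Call:
play_rows --targets '[{"grip": 255,"linear": [0,0,-0.2],"delta_rot": [0,0,0]},{"grip": 255,"linear": [0,0,-0.4],"delta_rot": [0,0,0]},{"grip": 255,"linear": [0,0,-0.4],"delta_rot": [0,0,0]}]'

```text
time: 18.8
ee_pos: [0.6034, -0.0924, 0.0742]
tcp_rot: [180.0, 0.0, 99.0]
wrist_force: [-1.2, -1.0, 5.0]
opening: 0.0186
grasp_force: 59.2
```

Call:
play_rows --targets '[{"grip": 255,"linear": [0,0,-0.1],"delta_rot": [0,0,0]},{"grip": 255,"linear": [0,0,-0.2],"delta_rot": [0,0,0]},{"grip": 255,"linear": [0,0,-0.3],"delta_rot": [0,0,0]},{"grip": 255,"linear": [0,0,-0.3],"delta_rot": [0,0,0]}]'

```text
time: 19.2
ee_pos: [0.6035, -0.0924, 0.0721]
tcp_rot: [179.9, 0.0, 99.0]
wrist_force: [-2.9, 0.0, 9.7]
opening: 0.0184
grasp_force: 60.0
```

Call:
play_rows --targets '[{"grip": 255,"linear": [0,0,-0.1],"delta_rot": [0,0,0]},{"grip": 255,"linear": [0,0,-0.15],"delta_rot": [0,0,0]},{"grip": 255,"linear": [0,0,-0.15],"delta_rot": [0,0,0]},{"grip": 255,"linear": [0,0,-0.15],"delta_rot": [0,0,0]}]'

```text
time: 19.6
ee_pos: [0.6038, -0.0925, 0.0718]
tcp_rot: [179.8, 0.1, 99.0]
wrist_force: [-4.0, -1.3, 16.6]
opening: 0.0185
grasp_force: 60.6
```

The button is on its hard stop: the force jumped to 17 N with hardly any motion. I check it holds, and the collar too, before handing in.

Call:
play_rows --targets '[{"grip": 255,"linear": [0,0,0],"delta_rot": [0,0,0]},{"grip": 255,"linear": [0,0,0],"delta_rot": [0,0,0]},{"grip": 255,"linear": [0,0,0],"delta_rot": [0,0,0]},{"grip": 255,"linear": [0,0,0],"delta_rot": [0,0,0]},{"grip": 255,"linear": [0,0,0],"delta_rot": [0,0,0]}]'

```text
time: 20.1
ee_pos: [0.6038, -0.0925, 0.0718]
tcp_rot: [179.8, 0.1, 99.0]
wrist_force: [-4.3, 1.2, 17.4]
opening: 0.0189
grasp_force: 60.6
```

Run:
```python
from h import *
p=bot.camera("scene"); c=cloud(p,np.ones((400,640),bool)); d=np.hypot(c[:,0]-.5872,c[:,1]-.006)
s=c[(d>.011)&(d<.03)&(c[:,2]>.078)]; print(np.percentile(s[:,2],[50,80,90]).round(4))
o=bot.get_obs(); print(o["ee_pos"],o["wrist_force"],o["time"])
if o["wrist_force"][2]>11: print(bot.job_done())
```

```text
[0.0897 0.0932 0.0938]
[ 0.60375653 -0.0925327   0.07183028] [-4.20017498  0.40855645 17.02488409] 20.15
the job is handed in; nothing more can be done
None
```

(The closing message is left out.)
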